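# Change the sample in the clamping fixture and hold it against the sprung stop

### The job

Take the finished hexagonal steel sample out of the clamping fixture and drop it into the wire basket. Then stand the round steel sample upright on the fixture's bed, in line with the sprung plunger, and press it gently against the plunger's face until the yellow ring is half swallowed by the housing (about 9.5 N), never driving the plunger to its end. Finish while still holding the sample there in the gripper with that steady push, so that a colleague can tighten the clamp screw, and leave the eyepiece and the loupe where they stand.

Things in the scene. Friction and masses are not known exactly. Their poses are not given: they have to be found in the camera images.
- fixture: Clamping fixture, fixed: aluminium base plate 210 x 64 x 12 mm with two grey blocks. Origin: centre of the plate's underside; x runs along the plate from the clamp screw to the sprung plunger (the pressing direction), z up. The plate's top (the bed) is 12 mm above the origin and is free from x = -55 mm (screw tip) to +30 mm (plunger face), but for the hexagonal sample.
- housing (a point): Centre of the top of the plunger's grey housing, 40 x 46 mm, 43 mm above the bench, at x = +67 to +107 mm of the fixture. A dark collar of 25 mm diameter round the plunger stands out from it to x = +64.5 mm.
- screw_tip (a point): Tip of the backed-off clamp screw, at x = -55 mm of the fixture, 25.5 mm above the bench. Its grey block (40 mm wide, 39 mm high) stands at x = -78 to -98 mm. Need not be touched.
- stop_face (a point): Centre of the plunger's round face (19 mm diameter, head 6 mm long on a 17 mm rod): at rest at x = +30 mm, y = 0 of the fixture, 13.5 mm above the bed. Moves with the plunger. Axes as the fixture's: the face looks to -x and is pushed in along +x.
- stop_plunger (a joint): Travel of the steel plunger into its housing, in m: 0 at rest, 0.022 at its hard end. Sprung: pushes back with 3 N when it just leaves rest and 0.6 N more for each mm (9.6 N at 11 mm). An 8 mm wide yellow ring on it lies 7 to 15 mm outside the housing's dark collar at rest, so at 11 mm the ring is half swallowed by the collar.
- hex_sample (a point): Centre of the finished sample: dark grey hexagonal steel bar piece, 24 mm across flats (along its own x), 28 mm across corners (its own y), 24 mm tall, axis upright, about 0.1 kg. It starts standing on the bed, between plunger and clamp screw, touching neither, its own x within 10 degrees of square across the plate.
- hex_slug: The same hexagonal sample; origin at the centre of its underside, 12 mm below hex_sample.
- round_sample (a point): Centre of the next sample: dark brown round steel bar piece with a bright ground top, 27 mm in diameter, 27 mm tall, about 0.12 kg, standing on the bench to the robot's right among other small things (which of three places varies).
- round_slug: The same round sample; origin at the centre of its underside, 13.5 mm below round_sample.
- basket: Square wire basket of bright steel, open at the top, fixed: 130 x 130 mm, rim 65 mm above the bench, inside 126 x 126 mm, its floor 6 mm above the bench. Origin: centre of its underside.
- eyepiece_mid (a point): Middle of a spare microscope eyepiece standing on the bench, black collar over a pale tube, 32 mm in diameter, 46 mm tall. To be left alone.
- loupe_mid (a point): Middle of a black waisted loupe standing on the bench, 33 mm in diameter, 35 mm tall. To be left alone.
There are look-alikes about, which are no part of the job. Leave any green look-alike of the round_slug alone.

How it is judged:
By the outcome, as a careful person would: the job done as asked, in the order asked, and still so for the second after the job is handed in, while the arm keeps its last pose, push and grip.
It also fails if it takes over 64 s, if anything falls off the work surface, if the arm or the gripper's body presses on something with over 40 N, if the wrist force passes 120 N, or if a joint passes its speed limit or range.

### The arm

A 6-joint arm with a two-finger parallel gripper is mounted at the origin on a cart in front of the work surface, level with it; the furniture and walls round the work are solid. World frame = base frame: x ahead of the robot, y to its left, z up, the work surface at z = 0. Lengths are in m, angles in rad, forces in N, time in s.
With the tool pointing down it reaches from about 0.225 to 0.875 m from the base axis. Payload 3.4 kg.
Tool frame: the origin (TCP) lies between the finger pads; the fingertips stand 22 mm ahead of it and the grasp point (between the pads) lies 3 mm ahead of it (manip.nose_length is the distance from the TCP to the fingertips, in m); x points along the fingers, z is the direction in which the jaws open and shut, and the axes are right-handed (so a half turn about x gives the same grasp; the last joint's range is limited). The gripper opens to 85 mm and grips with 20 to 120 N. Pads are 22 mm wide; open, the fingers measure 114 mm over their backs; the gripper's body (76 mm by 85 mm) begins 54 mm behind the grasp point. The pads swing forward as they close: fully open they stand 13 mm farther back than shut.
Start: joints at [1.122, 0.276, 1.505, -0, 1.361, -0.121], TCP at [0.185, 0.544, 0.253] pointing down, gripper open.
Joint ranges: [-2.89, 2.89], [-0.75, 2.08], [0.22, 2.7], [-1.18, 4.32], [0.11, 2.71], [-2.7, 2.7]. Speed limits (rad/s): [2.57, 2.57, 3.14, 3.14, 3.14, 3.14].

### API

Orientations are given as a rotation vector (axis times angle).
In Python, from plant import readout, cams, manip gives the robot as it stands.
- The arm moves only by the tool servo_tool, never from a script. Its arguments are lists of equal length, an entry for each row: "rotation": the turn, a rotation vector about the tool's x, y, z as a fraction of full scale, a list of three; "delta_pos": the shift along the tool's x, y, z as a fraction of full scale, a list of three; "gripper": the finger opening in mm, from 0 to 85.4. In form: {"rotation": [[wx, wy, wz], ...], "delta_pos": [[dx, dy, dz], ...], "gripper": [gripper, ...]}. A call has 1 to 12 rows; each row is the pose to reach, as a shift and turn from the pose measured when the call began, along the tool's axes at that moment; what a row does not reach only later rows make up. Full scale, the value 1, is 0.12 m for a shift and 30 degrees for a turn. A row lasts 1/8 s, in which the tool goes at most 62.5 mm and 10.7 degrees, less where a joint would pass 70% of its speed; a pose out of reach is approached as far as the arm can. A call with a number of a shift or a turn outside -1 to 1 is refused whole. A call with a gripper value outside its range is refused whole. The fingers move at their own pace and stop on an object; the grip force is fixed at half the most. Time passes only in rows, so rows that repeat a pose let the fingers close. It gives the time, the measured TCP pose, the force and the opening at its end, in the units of the state.
- readout.read_state(): the state, without advancing time (a new reading comes with each control period).
- cams.grab_frame(name): name is "scene" or "top" or "wrist"; returns a dict with "frame" (480x640x3 uint8, red, green, blue), "mtx" (3x3 intrinsics, pixels), "dist_coeffs" ([k1, k2, p1, p2, k3] as OpenCV has them; the pictures are not rectified), "world_from_camera" (4x4, takes a point from camera to world coordinates); the wrist camera has in their place "hand_eye" (4x4, takes a point from camera to tool coordinates, whose origin is the TCP and whose axes are the tool frame's). Camera axes: x right, y up, looking along -z (the intrinsics and any distortion apply to the point x, -y, -z); pixel columns grow to the right and rows downward; lengths in m; the calibration is good to about 2 mm. A picture is of the moment at which its call begins: read the wrist's pose just before it. There is no depth.
- manip.close_job(): hands the job in, once; it reports no verdict.
The state is a dict: "t": time; "joint_pos": joint angles; "joint_velocities": joint speeds; "joint_torque": joint torques, N m; "tcp_pos": TCP position; "tcp_rot": TCP orientation; "contact_force": force on the tool from outside, world axes, zero at the start; "torque": the same for the moment, N m; "grip_width": finger opening in m.
Only numpy, scipy, OpenCV 4.12 (cv2) and the standard library are available. Lean on these libraries where they do the work, as an engineer would, in place of code of your own. Each camera call takes 0.05 s, during which the arm holds its last target. There are 200 camera calls.

## Working session

There is one attempt and no reset: what is moved stays moved. The work goes in short steps, Python scripts to look and compute and a tool call to move; the robot and the scene stay as the last step left them, time stands still between calls to the robot, and variables do not carry over. Pictures are saved under pics/ and viewed, about 8 in all and at most 12, crops included, and the job is handed in when it is done.

Besides the shell and the picture viewer there is one more tool, called after "Emit:" as a command line: name --argument value ..., lists and objects as JSON in quotes. servo_tool: Moves the arm, as the interface text tells. Shift numbers are shares of 0.12 m and turn numbers shares of 30 degrees, none past 1 either way. Its arguments: {"type":"object","properties":{"rotation":{"type":"array"},"delta_pos":{"type":"array"},"gripper":{"type":"array"}},"required":["rotation","delta_pos","gripper"]}

```bash
mkdir -p pics; ls
cat > h.py <<'E'
import numpy as np, cv2
from scipy.spatial.transform import Rotation as R
from plant import readout, cams, manip
def grab(n,f):
    s=readout.read_state(); d=cams.grab_frame(n)
    if 'hand_eye' in d:
        T=np.eye(4);T[:3,:3]=R.from_rotvec(s['tcp_rot']).as_matrix();T[:3,3]=s['tcp_pos'];d['W']=T@np.array(d['hand_eye'])
    else: d['W']=np.array(d['world_from_camera'])
    cv2.imwrite(f'pics/{f}.png',d['frame'][:,:,::-1]); np.savez(f'pics/{f}.npz',W=d['W'],K=d['mtx'],D=d['dist_coeffs'])
    return d
def load(f): return np.load(f'pics/{f}.npz')
def pt(f,u,v,z):
    d=load(f); p=cv2.undistortPoints(np.array([[[u,v]]],float),d['K'],d['D'])[0,0]
    r=d['W'][:3,:3]@np.array([p[0],-p[1],-1]); o=d['W'][:3,3]
    return o+r*(z-o[2])/r[2]
def proj(f,P):
    d=load(f); c=np.linalg.inv(d['W'])@np.append(P,1); 
    return cv2.projectPoints(np.array([[c[0],-c[1],-c[2]]]),np.zeros(3),np.zeros(3),d['K'],d['D'])[0][0,0]
def delta(P,Rt=None,s=None):
    s=s or readout.read_state(); A=R.from_rotvec(s['tcp_rot'])
    print('dpos',np.round(A.inv().apply(np.array(P)-s['tcp_pos'])/0.12,3))
    if Rt is not None: print('rot',np.round((A.inv()*Rt).as_rotvec()/np.radians(30),3))
def crop(f,x0,y0,x1,y1,k):
    i=cv2.imread(f'pics/{f}.png')[y0:y1,x0:x1]; cv2.imwrite(f'pics/{f}_c{x0}_{y0}.png',cv2.resize(i,None,fx=k,fy=k,interpolation=cv2.INTER_CUBIC))
E
python3 - <<'E'
from h import *
s=readout.read_state(); print(s); print(R.from_rotvec(s['tcp_rot']).as_matrix().round(3), manip.nose_length)
grab('top','top0');grab('scene','sc0')
a=cv2.imread('pics/top0.png')
E
```

```text
pics
{'t': 0.0, 'joint_pos': array([ 1.12197607e+00,  2.76614863e-01,  1.50615235e+00,  8.00240466e-06,
        1.36073518e+00, -1.20959672e-01]), 'joint_velocities': array([-1.28999376e-04,  7.66884464e-04, -4.73396289e-04, -1.50221444e-03,
       -1.99535300e-06, -5.58324707e-04]), 'joint_torque': array([ 1.01984958e-04, -4.16782987e+01, -2.45805162e+01, -3.69709016e-05,
        1.10534244e-02,  4.07283380e-05]), 'tcp_pos': array([0.18491937, 0.54391787, 0.25242071]), 'tcp_rot': array([-0.96536516,  1.34837694,  0.96385823]), 'contact_force': array([-1.03389182, -0.57230067, -0.72245096]), 'torque': array([ 0.00888227, -0.02034083, -0.0155042 ]), 'grip_width': 0.08567012242898032}
[[-0.001 -0.947  0.322]
 [-0.002  0.322  0.947]
 [-1.     0.    -0.002]] 0.022
```

View pics/top0.png

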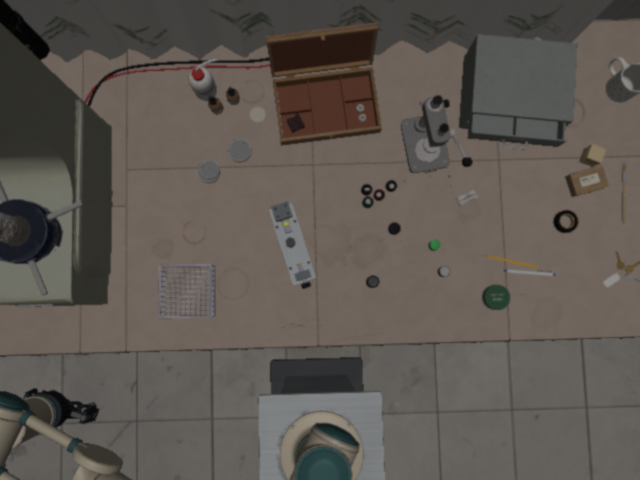

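View pics/sc0.png

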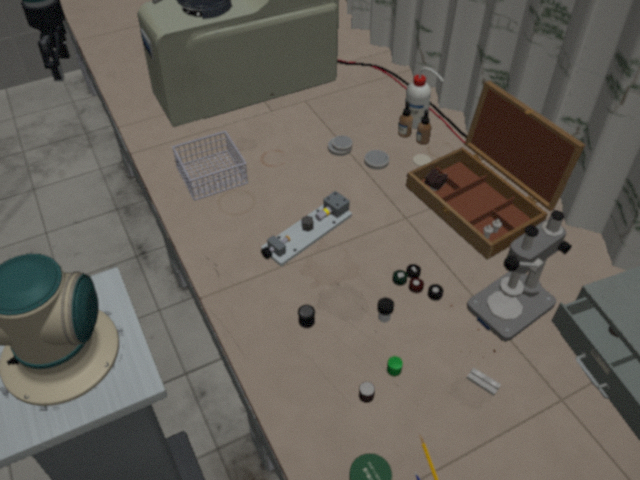

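The top picture shows the fixture at (292,243) with the plunger end at its upper left (284,213), the hex at (290,242) and the basket at (187,291).

Candidates for the round sample:
- bright-topped piece at top (444,271), scene (367,390)
- green look-alike at top (434,244)
- loupe at top (372,281)
- eyepiece at top (394,228)
- small dark/brown caps at top (366–391,185–202)

I choose (444,271) and will check it in a close crop.

Run:
```python
from h import *
a=cv2.imread('pics/top0.png');b=cv2.imread('pics/sc0.png')
def c(i,x0,y0,w,h,W,H): return cv2.resize(i[y0:y0+h,x0:x0+w],(W,H),interpolation=cv2.INTER_CUBIC)
m=np.vstack([np.hstack([c(a,252,195,80,60*5//3,400,500)[:300],c(a,252,195,80,100,400,500)[200:]]) ])
m=np.hstack([c(a,252,195,80,100,400,500),c(b,330,340,100,125,400,500)])
cv2.imwrite('pics/m1.png',m)
for n,u,v,z in [('basket',187,291,.03),('round',444,271,.027),('hex',290,242,.036),('plunger hous',284,211,.043),('scr',302,273,.039),('loupe',372,281,.035),('eyep',394,228,.046),('green',434,244,.027)]: print(n,pt('top0',u,v,z).round(4))
print('round sc',pt('sc0',367,384,.027).round(4))
```

```text
basket [0.4222 0.3336 0.03  ]
round [ 0.4551 -0.3332  0.027 ]
hex [0.5412 0.0647 0.036 ]
plunger hous [0.6217 0.0781 0.043 ]
scr [0.4598 0.0358 0.039 ]
loupe [ 0.4342 -0.1441  0.035 ]
eyep [ 0.569  -0.2052  0.046 ]
green [ 0.5263 -0.3106  0.027 ]
round sc [ 0.4617 -0.3263  0.027 ]
```

View pics/m1.png

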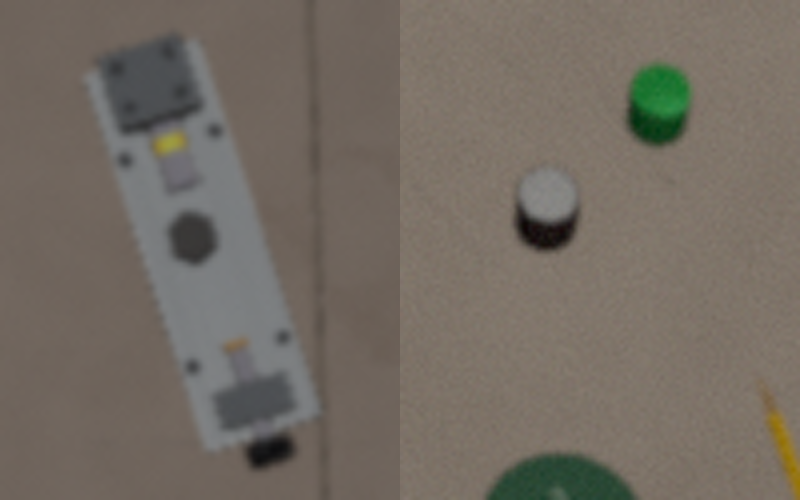

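The crop confirms a dark brown body with a bright top at top (444,271), and the green one is clearly separate. The fixture's plunger (yellow ring) points to the upper left, with the hex between plunger and screw. Next I move above the fixture.

```bash
cat >> h.py <<'E'
def yawR(a):
    "tool down, jaw axis (tool z) at world angle a deg"
    a=np.radians(a); x=np.array([0,0,-1.]); z=np.array([np.cos(a),np.sin(a),0]); return R.from_matrix(np.c_[x,np.cross(z,x),z])
E
python3 - <<'E'
from h import *
s=readout.read_state()
delta([.53,.06,.25],yawR(104.5)); 
d=cams.grab_frame('wrist'); print(d['hand_eye'].round(3),d['mtx'].round(0),d['dist_coeffs'])
a=[pt('top0',252+u/5,195+v/5,.012)[:2] for u,v in [(90,75),(200,37),(318,412),(210,450)]]; print(np.round(a,4),np.mean(a,0))
e=(a[0]+a[1]-a[2]-a[3]);print(np.degrees(np.arctan2(e[1],e[0])))
E
```

```text
dpos [ 0.025 -4.021 -2.893]
rot [-1.109e+00 -3.000e-03 -1.000e-03]
[[-0.001  0.279 -0.96  -0.12 ]
 [-0.001  0.96   0.279  0.072]
 [ 1.     0.001 -0.001 -0.   ]
 [ 0.     0.     0.     1.   ]] [[361.   0. 318.]
 [  0. 361. 242.]
 [  0.   0.   1.]] [-0.06414154  0.          0.          0.          0.        ]
[[0.6302 0.1161]
 [0.6489 0.0575]
 [0.4486 0.0007]
 [0.4304 0.0578]] [0.53953839 0.05802334]
16.05008072515256
```

Emit:
servo_tool --rotation '[[0, 0, 0], [0, 0, 0], [0, 0, 0]]' --delta_pos '[[0, -1, -0.72], [0, -1, -0.72], [0, -1, -0.72]]' --gripper '[85, 85, 85]'

```text
t: 0.52
tcp_pos: [0.2718, 0.421, 0.2525]
tcp_rot: [-0.965, 1.35, 0.961]
contact_force: [-0.0, 2.2, -0.0]
grip_width: 0.0848
```

Emit:
servo_tool --rotation '[[0, 0, 0], [0, 0, 0], [0, 0, 0]]' --delta_pos '[[0, -1, -0.72], [0, -1, -0.72], [0, -1, -0.72]]' --gripper '[85, 85, 85]'

```text
t: 0.9
tcp_pos: [0.3585, 0.2978, 0.2526]
tcp_rot: [-0.963, 1.351, 0.959]
contact_force: [0.2, 0.3, -0.5]
grip_width: 0.085
```

Emit:
servo_tool --rotation '[[0, 0, 0], [0, 0, 0], [0, 0, 0]]' --delta_pos '[[0, -1, -0.72], [0, -1, -0.72], [0, -1, -0.72]]' --gripper '[85, 85, 85]'

```text
t: 1.27
tcp_pos: [0.4452, 0.1743, 0.2529]
tcp_rot: [-0.962, 1.353, 0.955]
contact_force: [0.8, 0.9, -0.7]
grip_width: 0.0854
```

Run:
```python
from h import *
s=readout.read_state();print(s['t'],s['tcp_pos'],s['joint_pos'])
delta([.53,.06,.22],yawR(106));
```

```text
1.275 [0.44518349 0.1742619  0.25285973] [ 0.23084338  0.13044798  1.6982229  -0.00488393  1.31420185 -1.00277682]
dpos [ 0.278 -0.981 -0.665]
rot [-1.175 -0.009 -0.   ]
```

Emit:
servo_tool --rotation '[[-0.33, 0, 0], [-0.66, 0, 0], [-1, 0, 0], [-1, 0, 0], [-1, 0, 0]]' --delta_pos '[[0.28, -0.98, -0.66], [0.28, -0.98, -0.66], [0.28, -0.98, -0.66], [0.28, -0.98, -0.66], [0.28, -0.98, -0.66]]' --gripper '[85, 85, 85, 85, 85]'

```text
t: 1.9
tcp_pos: [0.5294, 0.0612, 0.2197]
tcp_rot: [-1.347, 1.12, 1.344]
contact_force: [-0.6, -0.8, 0.3]
grip_width: 0.0851
```

Run:
```python
from h import *
s=readout.read_state();print(s['t'],s['tcp_pos'])
grab('wrist','w1')
```

```text
1.9 [0.5293892  0.06115967 0.21970388]
```

View pics/w1.png

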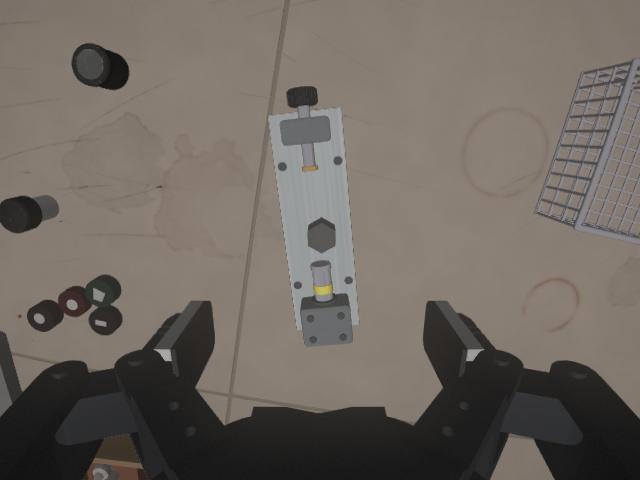

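The wrist view shows the fixture, with screw block at (305,130), hex top at about (321,233), plunger at (321,278) and housing top at (327,320). I enlarge it.

Run:
```python
from h import *
crop('w1',260,100,370,360,2.3)
i=cv2.imread('pics/w1.png'); 
a=cv2.resize(i[205:355,270:370],None,fx=4,fy=4,interpolation=cv2.INTER_CUBIC); b=cv2.resize(i[80:230,260:360],None,fx=4,fy=4,interpolation=cv2.INTER_CUBIC)
cv2.imwrite('pics/m2.png',np.hstack([a,b]))
```

```text
(no output)
```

View pics/m2.png

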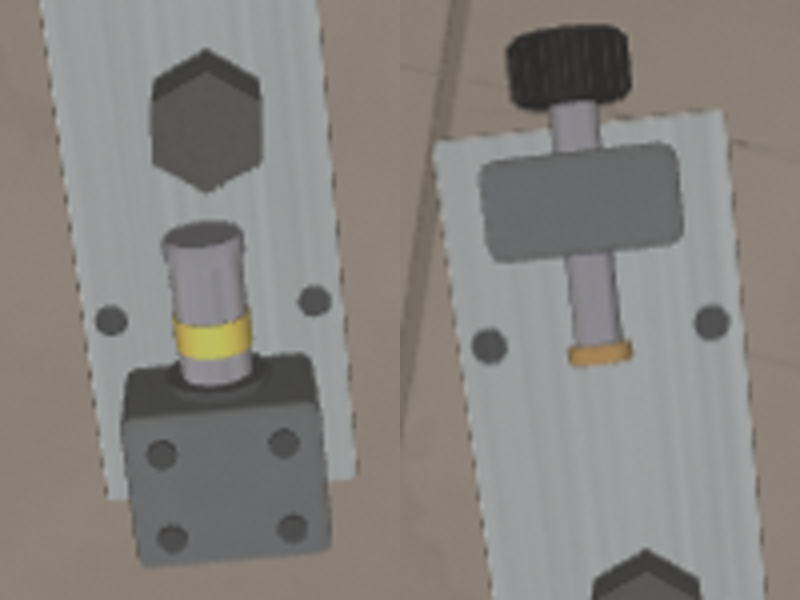

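Run:
```python
from h import *
A=lambda u,v,z:pt('w1',270+u/4,205+v/4,z)[:2]
B=lambda u,v,z:pt('w1',260+u/4,80+v/4,z)[:2]
p=np.array([B(435,142,.012),B(722,112,.012),A(355,475,.012),A(108,498,.012)]);print(p.round(4),'c',p.mean(0),np.linalg.norm(np.diff(p,axis=0),axis=1))
e=p[2]+p[3]-p[0]-p[1];print('yaw',np.degrees(np.arctan2(e[1],e[0])))
h=np.array([A(122,420,.043),A(320,402,.043),A(330,550,.043),A(138,567,.043)]);print('housing',h.mean(0),np.linalg.norm(np.diff(h,axis=0),axis=1))
b=np.array([B(482,162,.039),B(676,144,.039),B(683,244,.039),B(492,262,.039)]);print('scr',b.mean(0))
e=h.mean(0)-b.mean(0);print('yaw2',np.degrees(np.arctan2(e[1],e[0])),np.linalg.norm(e))
u=e/np.linalg.norm(e); print('centre from blocks',h.mean(0)-.087*u,b.mean(0)+.088*u)
x=A(207,130,.036);print('hex',x, 'in fixture',(x-(h.mean(0)-.087*u))@np.c_[u,[-u[1],u[0]]])
q=[A(152,100,.036),A(152,160,.036),A(262,98,.036),A(262,158,.036)];e=q[1]-q[0]+q[3]-q[2];print('hex flats dir',np.degrees(np.arctan2(e[1],e[0])),np.linalg.norm(q[0]-q[2]))
face=A(203,233,.0255); print('face',face,(face-(h.mean(0)-.087*u))@np.c_[u,[-u[1],u[0]]])
tip=B(600,352,.0255); print('tip',(tip-(h.mean(0)-.087*u))@np.c_[u,[-u[1],u[0]]])
np.savez('fix.npz',u=u,c=h.mean(0)-.087*u)
```

```text
[[0.4325 0.0868]
 [0.4143 0.1466]
 [0.6299 0.1211]
 [0.6479 0.0606]] c [0.53115435 0.10374448] [0.06249507 0.21703939 0.06313901]
yaw -6.83704035036796
housing [0.62191067 0.08595898] [0.04500932 0.03832133 0.04519596]
scr [0.44046135 0.11549368]
yaw2 -9.245017449511712 0.18383730676037463
centre from blocks [0.53604078 0.09993612] [0.52731826 0.10135589]
hex [0.54110243 0.06585949] in fixture [ 0.01047054 -0.03282079]
hex flats dir 10.748061641565924 0.0238491984499073
face [0.56830271 0.07014346] [ 0.03662925 -0.02422257]
tip [-0.07095923  0.01839266]
```

Run:
```python
from h import *
A=lambda u,v,z:pt('w1',270+u/4,205+v/4,z)[:2]
B=lambda u,v,z:pt('w1',160+u/4,80+v/4,z)[:2]
p=np.array([B(435,142,.012),B(722,112,.012),A(355,475,.012),A(108,498,.012)]);print(p.round(4),'c',p.mean(0),np.linalg.norm(np.diff(p,axis=0),axis=1))
e=p[2]+p[3]-p[0]-p[1];print('yaw',np.degrees(np.arctan2(e[1],e[0])))
h=np.array([A(122,420,.043),A(320,402,.043),A(330,550,.043),A(138,567,.043)])
b=np.array([B(482,162,.039),B(676,144,.039),B(683,244,.039),B(492,262,.039)])
e=h.mean(0)-b.mean(0);print('yaw2',np.degrees(np.arctan2(e[1],e[0])),np.linalg.norm(e))
u=e/np.linalg.norm(e); print('centre from blocks',h.mean(0)-.087*u,b.mean(0)+.088*u)
c=h.mean(0)-.087*u;M=np.c_[u,[-u[1],u[0]]]
x=A(207,130,.036);print('hex',x, 'in fixture',(x-c)@M)
print('face',(A(203,233,.0255)-c)@M,'tip',(B(600,352,.0255)-c)@M)
np.savez('fix.npz',u=u,c=c)
delta([*x,.12],yawR(90+10.7)); delta([*x,.038],yawR(90+10.7))
```

```text
[[0.4484 0.0017]
 [0.431  0.0615]
 [0.6299 0.1211]
 [0.6479 0.0606]] c [0.53931325 0.06123184] [0.06227819 0.20753276 0.06313901]
yaw 16.551536657875708
yaw2 16.5277661848063 0.17351647689641667
centre from blocks [0.53850534 0.06120922] [0.53992757 0.06163126]
hex [0.54110243 0.06585949] in fixture [0.00381269 0.00371931]
face [3.11078092e-02 8.83346149e-05] tip [-0.05583994 -0.00030534]
dpos [ 0.833 -0.104  0.021]
rot [ 0.    -0.008 -0.003]
dpos [ 1.516 -0.105  0.024]
rot [ 0.    -0.008 -0.003]
```

Emit:
servo_tool --rotation '[[0, 0, 0], [0, 0, 0], [0, 0, 0]]' --delta_pos '[[0.5, -0.1, 0.02], [1, -0.1, 0.02], [1, -0.1, 0.02]]' --gripper '[70, 60, 60]'

```text
t: 2.33
tcp_pos: [0.5362, 0.0668, 0.0967]
tcp_rot: [-1.343, 1.125, 1.354]
contact_force: [-0.1, -0.3, 0.6]
grip_width: 0.0602
```

Run:
```python
from h import *
delta([.5411,.0659,.038],yawR(100.7))
```

```text
dpos [ 0.489 -0.044 -0.014]
rot [ 0.002 -0.004 -0.022]
```

Emit:
servo_tool --rotation '[[0, 0, -0.02], [0, 0, -0.02], [0, 0, -0.02], [0, 0, -0.02], [0, 0, -0.02], [0, 0, -0.02]]' --delta_pos '[[0.3, -0.044, -0.014], [0.49, -0.044, -0.014], [0.49, -0.044, -0.014], [0.49, -0.044, -0.014], [0.49, -0.044, -0.014], [0.49, -0.044, -0.014]]' --gripper '[60, 60, 30, 12, 12, 12]'

```text
t: 3.08
tcp_pos: [0.543, 0.0661, 0.0406]
tcp_rot: [-1.35, 1.113, 1.342]
contact_force: [0.4, 0.7, 7.2]
grip_width: 0.0225
```

Run:
```python
from h import *
print(readout.read_state()['joint_pos'])
for z in (.15,): delta([.4222,.3336,z])
```

```text
[-0.00493039  0.43619477  1.85968821 -0.00231175  0.84139657 -1.76173103]
dpos [-0.92   0.57   2.375]
```

Emit:
servo_tool --rotation '[[0, 0, 0], [0, 0, 0], [0, 0, 0]]' --delta_pos '[[-0.3, 0, 0], [-0.9, 0, 0], [-0.9, 0, 0]]' --gripper '[12, 12, 12]'

```text
t: 3.45
tcp_pos: [0.5458, 0.0665, 0.1543]
tcp_rot: [-1.356, 1.105, 1.332]
contact_force: [0.4, -1.0, -1.0]
grip_width: 0.0229
```

Run:
```python
from h import *
grab('scene','sc1'); crop('sc1',160,120,360,270,3)
delta([.4222,.3336,.15])
```

```text
dpos [0.01  0.589 2.378]
```

View pics/sc1_c160_120.png

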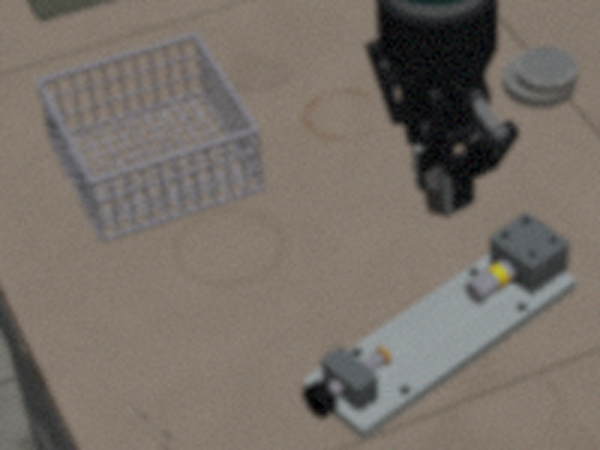

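The hex is off the bed and in the gripper, so I move on to the basket.

Emit:
servo_tool --rotation '[[0, 0, 0], [0, 0, 0], [0, 0, 0]]' --delta_pos '[[0, 0.25, 1], [0, 0.25, 1], [0, 0.25, 1]]' --gripper '[12, 12, 12]'

```text
t: 3.88
tcp_pos: [0.4897, 0.1816, 0.1514]
tcp_rot: [-1.356, 1.106, 1.341]
contact_force: [0.7, 0.4, -1.9]
grip_width: 0.0228
```

Emit:
servo_tool --rotation '[[0, 0, 0], [0, 0, 0], [0, 0, 0]]' --delta_pos '[[0, 0.25, 1], [0, 0.25, 1], [0, 0.25, 1]]' --gripper '[12, 12, 12]'

```text
t: 4.25
tcp_pos: [0.4351, 0.2959, 0.1497]
tcp_rot: [-1.358, 1.106, 1.347]
contact_force: [0.2, 0.0, -1.7]
grip_width: 0.0226
```

Run:
```python
from h import *
delta([.4222,.3336,.15],yawR(102));delta([.4222,.3336,.06],yawR(102))
for c in [(160,265),(214,265),(214,318),(158,318)]: print(pt('top0',*c,.065).round(4))
```

```text
dpos [-0.003  0.044  0.329]
rot [-0.023 -0.005  0.013]
dpos [0.747 0.049 0.331]
rot [-0.023 -0.005  0.013]
[0.4889 0.3945 0.065 ]
[0.485  0.2579 0.065 ]
[0.3517 0.2595 0.065 ]
[0.3557 0.4    0.065 ]
```

Emit:
servo_tool --rotation '[[0, 0, 0], [0, 0, 0], [0, 0, 0], [0, 0, 0], [0, 0, 0], [0, 0, 0], [0, 0, 0], [0, 0, 0]]' --delta_pos '[[0, 0.05, 0.29], [0.4, 0.05, 0.29], [0.72, 0.05, 0.29], [0.72, 0.05, 0.29], [0.72, 0.05, 0.29], [0.72, 0.05, 0.29], [0.72, 0.05, 0.29], [0, 0.05, 0.29]]' --gripper '[12, 12, 12, 12, 40, 45, 45, 45]'

```text
t: 5.25
tcp_pos: [0.42, 0.3271, 0.1232]
tcp_rot: [-1.357, 1.115, 1.351]
contact_force: [1.0, 1.1, 0.4]
grip_width: 0.0448
```

Run:
```python
from h import *
grab('scene','sc2'); crop('sc2',160,110,280,210,4)
delta([.455,-.333,.22],yawR(106))
```

```text
dpos [-0.738  0.832 -5.471]
rot [-0.156  0.     0.032]
```

View pics/sc2_c160_110.png

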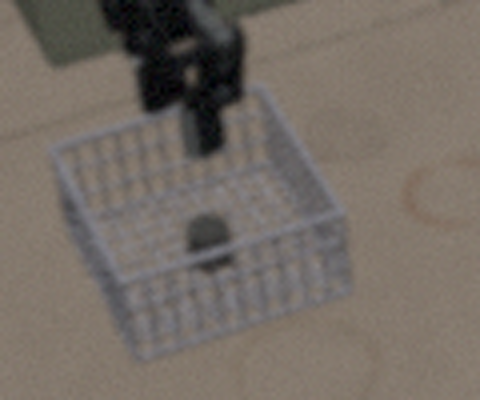

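The hex lies in the basket, at crop (210,240). Next is the round sample.

Emit:
servo_tool --rotation '[[0, 0, 0], [0, 0, 0], [0, 0, 0]]' --delta_pos '[[-0.4, 0, 0], [-0.7, 0.15, -0.7], [-0.7, 0.15, -1]]' --gripper '[45, 60, 60]'

```text
t: 5.68
tcp_pos: [0.4306, 0.2113, 0.2196]
tcp_rot: [-1.363, 1.088, 1.34]
contact_force: [0.7, 0.7, -1.5]
grip_width: 0.06
```

Emit:
servo_tool --rotation '[[0, 0, 0], [0, 0, 0]]' --delta_pos '[[0, 0.15, -1], [0, 0.15, -1]]' --gripper '[60, 60]'

```text
t: 5.92
tcp_pos: [0.4371, 0.0883, 0.2204]
tcp_rot: [-1.366, 1.085, 1.337]
contact_force: [0.6, -0.3, -0.2]
grip_width: 0.0598
```

Emit:
servo_tool --rotation '[[0, 0, 0], [0, 0, 0]]' --delta_pos '[[0, 0.15, -1], [0, 0.15, -1]]' --gripper '[60, 60]'

```text
t: 6.18
tcp_pos: [0.4436, -0.0349, 0.2211]
tcp_rot: [-1.368, 1.084, 1.334]
contact_force: [-0.2, -0.3, -0.3]
grip_width: 0.0598
```

Emit:
servo_tool --rotation '[[0, 0, 0], [0, 0, 0]]' --delta_pos '[[0, 0.15, -1], [0, 0.15, -1]]' --gripper '[60, 60]'

```text
t: 6.42
tcp_pos: [0.4501, -0.1582, 0.2219]
tcp_rot: [-1.371, 1.083, 1.331]
contact_force: [0.6, -0.2, -0.1]
grip_width: 0.0597
```

Run:
```python
from h import *
delta([.455,-.333,.2],yawR(106))
```

```text
dpos [ 0.178  0.257 -1.435]
rot [-0.149 -0.008  0.061]
```

Emit:
servo_tool --rotation '[[-0.15, 0, 0.06], [-0.15, 0, 0.06]]' --delta_pos '[[0, 0.18, -1], [0, 0.18, -1]]' --gripper '[60, 60]'

```text
t: 6.68
tcp_pos: [0.4533, -0.2824, 0.2226]
tcp_rot: [-1.419, 1.065, 1.407]
contact_force: [0.8, 0.1, 0.4]
grip_width: 0.06
```

Emit:
servo_tool --rotation '[[0, 0, 0], [0, 0, 0], [0, 0, 0]]' --delta_pos '[[0.2, 0.1, -0.44], [0.2, 0.1, -0.44], [0.2, 0.1, -0.44]]' --gripper '[60, 60, 60]'

```text
t: 7.05
tcp_pos: [0.4562, -0.3361, 0.1992]
tcp_rot: [-1.418, 1.065, 1.407]
contact_force: [-0.6, -0.5, -0.3]
grip_width: 0.0599
```

Run:
```python
from h import *
s=readout.read_state();print(s['tcp_pos'],s['joint_pos'])
grab('wrist','w2')
delta([.455,-.333,.2],yawR(106.5))
```

```text
[ 0.45621701 -0.33611905  0.19918924] [-7.57303747e-01  2.95767848e-01  1.61529648e+00 -7.75113521e-04
  1.22442410e+00 -2.60752657e+00]
dpos [-0.004  0.006  0.024]
rot [-0.014 -0.012  0.005]
```

View pics/w2.png

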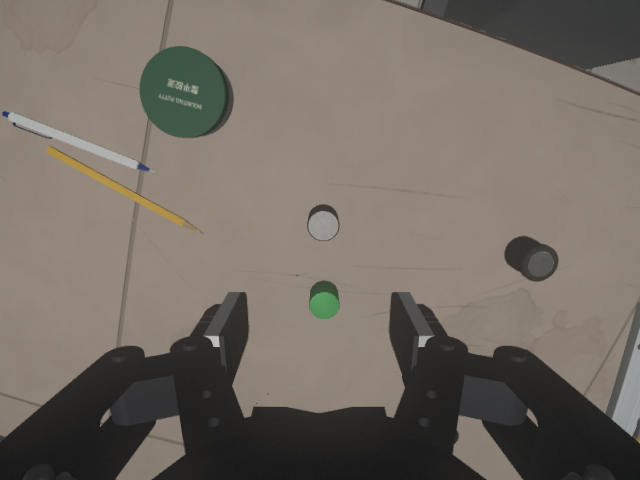

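The wrist view shows the bright round top at (323,225), with the green one at (324,302) lying fore-aft of it, outside the fingers' sweep.

Run:
```python
from h import *
x=pt('w2',323,225,.027);print(x)
delta([x[0],x[1],.09],yawR(106.5));delta([x[0],x[1],.027],yawR(106.5))
```

```text
[ 0.45459218 -0.33328123  0.027     ]
dpos [0.913 0.012 0.028]
rot [-0.014 -0.012  0.005]
dpos [1.438 0.013 0.032]
rot [-0.014 -0.012  0.005]
```

Emit:
servo_tool --rotation '[[0, 0, 0], [0, 0, 0], [0, 0, 0]]' --delta_pos '[[0.5, 0.012, 0.03], [0.9, 0.012, 0.03], [0.9, 0.012, 0.03]]' --gripper '[60, 60, 60]'

```text
t: 7.48
tcp_pos: [0.4528, -0.3296, 0.0895]
tcp_rot: [-1.414, 1.063, 1.415]
contact_force: [-0.6, 0.0, 1.2]
grip_width: 0.0598
```

Run:
```python
from h import *
delta([.4546,-.3333,.027],yawR(106.5))
```

```text
dpos [ 0.521 -0.006 -0.033]
rot [-0.01   0.    -0.001]
```

Emit:
servo_tool --rotation '[[0, 0, 0], [0, 0, 0], [0, 0, 0], [0, 0, 0], [0, 0, 0], [0, 0, 0], [0, 0, 0]]' --delta_pos '[[0.3, -0.006, -0.033], [0.52, -0.006, -0.033], [0.52, -0.006, -0.033], [0.52, -0.006, -0.033], [0.52, -0.006, -0.033], [0.52, -0.006, -0.033], [0.52, -0.006, -0.033]]' --gripper '[60, 60, 40, 20, 15, 15, 15]'

```text
t: 8.35
tcp_pos: [0.4561, -0.3342, 0.0298]
tcp_rot: [-1.418, 1.063, 1.41]
contact_force: [0.5, 0.9, 7.5]
grip_width: 0.0246
```

Run:
```python
from h import *
s=readout.read_state();print(s['tcp_pos'])
delta([*s['tcp_pos'][:2],.027],yawR(106.5))
```

```text
[ 0.4560938  -0.33415901  0.02978685]
dpos [0.023 0.    0.   ]
rot [-0.01  -0.007  0.004]
```

Emit:
servo_tool --rotation '[[0, 0, 0], [0, 0, 0], [0, 0, 0], [0, 0, 0]]' --delta_pos '[[-0.2, 0, 0], [-0.6, 0, 0], [-1, 0, 0], [-1, 0, 0]]' --gripper '[15, 15, 15, 15]'

```text
t: 8.85
tcp_pos: [0.4581, -0.336, 0.1552]
tcp_rot: [-1.429, 1.064, 1.401]
contact_force: [-0.7, -0.3, -0.8]
grip_width: 0.0249
```

Run:
```python
from h import *
f=np.load('fix.npz');print(f['c'],f['u'])
delta([*f['c'],.15],yawR(106.53))
```

```text
[0.53850534 0.06120922] [0.95868199 0.28447997]
dpos [ 0.015 -1.567  2.992]
rot [-0.011 -0.026  0.015]
```

Emit:
servo_tool --rotation '[[0, -0.02, 0.01], [0, -0.02, 0.01], [0, -0.02, 0.01]]' --delta_pos '[[0, -0.25, 0.5], [0, -0.52, 1], [0, -0.52, 1]]' --gripper '[15, 15, 15]'

```text
t: 9.22
tcp_pos: [0.4836, -0.1993, 0.1534]
tcp_rot: [-1.418, 1.059, 1.416]
contact_force: [-0.1, 0.5, -0.4]
grip_width: 0.0246
```

Emit:
servo_tool --rotation '[[0, 0, 0], [0, 0, 0], [0, 0, 0]]' --delta_pos '[[0, -0.25, 0.5], [0, -0.52, 1], [0, -0.52, 1]]' --gripper '[15, 15, 15]'

```text
t: 9.6
tcp_pos: [0.5093, -0.0641, 0.153]
tcp_rot: [-1.419, 1.057, 1.419]
contact_force: [-0.1, -0.9, -1.1]
grip_width: 0.0244
```

Run:
```python
from h import *
f=np.load('fix.npz')
s=readout.read_state(); print(s['contact_force'],s['grip_width'])
delta([*f['c'],.12],yawR(106.53))
```

```text
[-0.1407932  -0.91549005 -1.05077736] 0.024365266740210563
dpos [ 0.276 -0.531  0.931]
rot [0.003 0.002 0.001]
```

Emit:
servo_tool --rotation '[[0, 0, 0], [0, 0, 0], [0, 0, 0], [0, 0, 0], [0, 0, 0]]' --delta_pos '[[0, -0.27, 0.47], [0, -0.53, 0.93], [0.28, -0.53, 0.93], [0.28, -0.53, 0.93], [0.28, -0.53, 0.93]]' --gripper '[15, 15, 15, 15, 15]'

```text
t: 10.22
tcp_pos: [0.5387, 0.0598, 0.1198]
tcp_rot: [-1.419, 1.058, 1.418]
contact_force: [-0.1, 0.6, -1.1]
grip_width: 0.0249
```

Run:
```python
from h import *
f=np.load('fix.npz')
s=readout.read_state(); print(s['tcp_pos'],s['contact_force'])
delta([*f['c'],.045],yawR(106.53))
grab('wrist','w3'); crop('w3',240,120,400,420,2)
for x in (0,.03): print(proj('w3',[*(f['c']+x*f['u']),.0255]))
```

```text
[0.53874928 0.05976277 0.11980685] [-0.13740144  0.57664167 -1.12997053]
dpos [ 0.623 -0.001  0.012]
rot [0.    0.    0.001]
[320.22125446 256.36517291]
[320.17172684 300.15850729]
```

View pics/w3_c240_120.png

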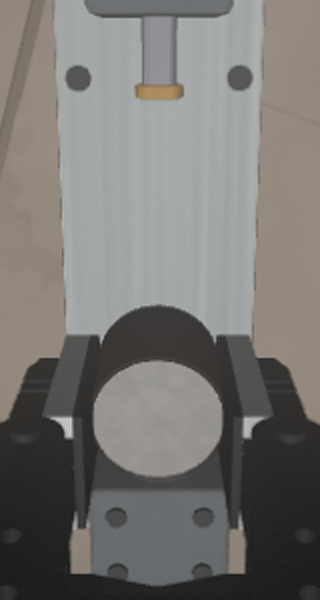

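The sample is held upright, with its bright top at about (319,329), and it lies in line with the fixture axis (column 320).

Run:
```python
from h import *
f=np.load('fix.npz');M=np.c_[f['u'],[-f['u'][1],f['u'][0]]]
s=readout.read_state()
print('tcp',(s['tcp_pos'][:2]-f['c'])@M,'sample',(pt('w3',319,329,.117)[:2]-f['c'])@M)
delta([*f['c'],.044],yawR(106.53))
```

```text
tcp [ 0.00015465 -0.00163628] sample [-0.00149719 -0.00094328]
dpos [0.636 0.002 0.014]
rot [-0.    -0.     0.003]
```

Emit:
servo_tool --rotation '[[0, 0, 0], [0, 0, 0], [0, 0, 0], [0, 0, 0]]' --delta_pos '[[0.3, 0, 0.007], [0.6, 0, 0.007], [0.62, 0, 0.007], [0.63, 0, 0.007]]' --gripper '[15, 15, 15, 15]'

```text
t: 10.78
tcp_pos: [0.5403, 0.0598, 0.046]
tcp_rot: [-1.42, 1.056, 1.414]
contact_force: [0.8, -0.0, -0.6]
grip_width: 0.0248
```

```bash
cat >> h.py <<'E'
def st():
    f=np.load('fix.npz');M=np.c_[f['u'],[-f['u'][1],f['u'][0]]];s=readout.read_state()
    print('t',s['t'],'tcp fix mm',((s['tcp_pos'][:2]-f['c'])@M*1e3).round(2),'z',(s['tcp_pos'][2]*1e3).round(2),'F',(s['contact_force'][:2]@M).round(2),s['contact_force'][2].round(2),'rot',((R.from_rotvec(s['tcp_rot']).inv()*yawR(106.53)).as_rotvec()/np.radians(30)).round(3))
E
python3 -c "from h import *;st()"
```

```text
t 10.775 tcp fix mm [ 1.27 -1.86] z 46.04 F [ 0.77 -0.23] -0.62 rot [-0.002 -0.002  0.008]
```

Emit:
servo_tool --rotation '[[0, 0, 0.008], [0, 0, 0.008], [0, 0, 0.008], [0, 0, 0.008]]' --delta_pos '[[0.01, 0, 0.009], [0.02, 0, 0.009], [0.03, 0, 0.009], [0.038, 0, 0.009]]' --gripper '[15, 15, 15, 15]'

```text
t: 11.28
tcp_pos: [0.54, 0.0609, 0.0418]
tcp_rot: [-1.419, 1.06, 1.417]
contact_force: [-1.5, -0.1, 8.8]
grip_width: 0.0251
```

```bash
python3 -c "from h import *;st()"
```

```text
t 11.275 tcp fix mm [ 1.35 -0.69] z 41.77 F [-1.51  0.33] 8.8 rot [-0.002 -0.002  0.   ]
```

Emit:
servo_tool --rotation '[[0, 0, 0], [0, 0, 0], [0, 0, 0], [0, 0, 0], [0, 0, 0]]' --delta_pos '[[-0.003, -0.03, 0], [-0.003, -0.07, 0], [-0.003, -0.11, 0], [-0.003, -0.15, 0], [-0.003, -0.17, 0]]' --gripper '[15, 15, 15, 15, 15]'

```text
t: 11.9
tcp_pos: [0.5581, 0.0664, 0.0418]
tcp_rot: [-1.417, 1.063, 1.42]
contact_force: [-4.4, -3.2, 2.5]
grip_width: 0.0248
```

```bash
python3 -c "from h import *;st()"
```

```text
t 11.9 tcp fix mm [20.27 -0.64] z 41.82 F [-5.16 -1.76] 2.49 rot [-0.001 -0.001 -0.007]
```

Emit:
servo_tool --rotation '[[0, 0, -0.007], [0, 0, -0.007], [0, 0, -0.007], [0, 0, -0.007], [0, 0, -0.007]]' --delta_pos '[[0, -0.025, 0], [0, -0.05, 0], [0, -0.07, 0], [0, -0.07, 0], [0, -0.07, 0]]' --gripper '[15, 15, 15, 15, 15]'

```text
t: 12.52
tcp_pos: [0.5618, 0.0675, 0.0418]
tcp_rot: [-1.416, 1.067, 1.426]
contact_force: [-9.4, -4.2, 8.7]
grip_width: 0.0254
```

Run:
```python
from h import *
st(); grab('wrist','w4'); grab('scene','sc4'); st()
i=cv2.imread('pics/w4.png')[250:400,240:400]; j=cv2.imread('pics/sc4.png')[180:260,290:375]
cv2.imwrite('pics/m4.png',np.hstack([cv2.resize(i,(480,450)),cv2.resize(j,(320,301),interpolation=cv2.INTER_CUBIC)[0:301]] if 0 else [cv2.resize(i,(400,375)),cv2.resize(j,(398,375),interpolation=cv2.INTER_CUBIC)]))
```

```text
t 12.525 tcp fix mm [24.07 -0.59] z 41.84 F [-10.19  -1.41] 8.68 rot [ 0.001 -0.001 -0.018]
t 12.625 tcp fix mm [24.06 -0.61] z 41.85 F [-10.04  -2.47] 8.69 rot [ 0.001 -0.001 -0.018]
```

View pics/m4.png

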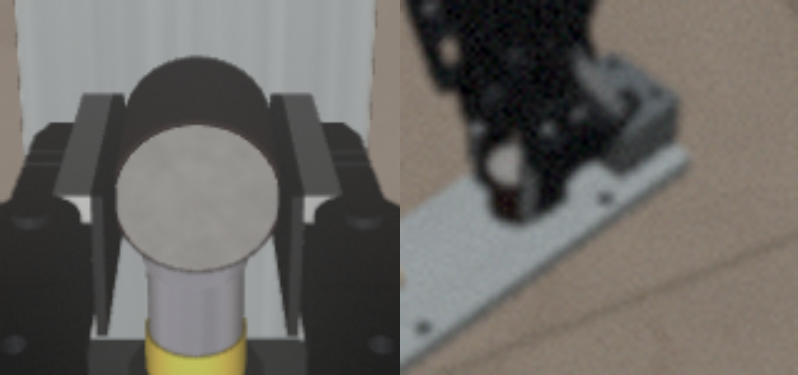

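The wrist crop shows the sample unslipped and centred on the plunger, with the ring still outside the collar at about 6 mm of travel. Bed friction inflates the force reading, so I ease the down-load and push on.

Emit:
servo_tool --rotation '[[0, 0, -0.035], [0, 0, -0.035], [0, 0, -0.035], [0, 0, -0.035], [0, 0, -0.035]]' --delta_pos '[[-0.004, -0.04, 0], [-0.004, -0.05, 0], [-0.004, -0.06, 0], [-0.004, -0.07, 0], [-0.004, -0.07, 0]]' --gripper '[15, 15, 15, 15, 15]'

```text
t: 13.25
tcp_pos: [0.564, 0.0682, 0.0418]
tcp_rot: [-1.419, 1.061, 1.423]
contact_force: [-11.4, -6.5, 8.8]
grip_width: 0.0249
```

Run:
```python
from h import *
st(); grab('wrist','w5'); st()
crop('w5',240,300,400,480,3)
f=np.load('fix.npz')
print(proj('w5',[*(f['c']+.0645*f['u']),.038]),proj('w5',[*(f['c']+.0645*f['u']),.0255]))
```

```text
t 13.25 tcp fix mm [26.42 -0.57] z 41.8 F [-12.75  -3.05] 8.81 rot [ 0.004 -0.    -0.008]
t 13.3 tcp fix mm [26.46 -0.59] z 41.83 F [-12.02  -1.92] 9.31 rot [ 0.004 -0.    -0.007]
[318.94556596 410.83048977] [318.90299463 391.12772445]
```

View pics/w5_c240_300.png

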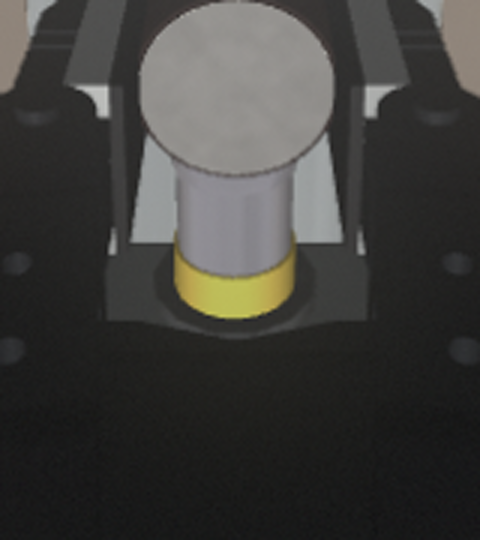

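Run:
```python
from h import *
f=np.load('fix.npz');M=np.c_[f['u'],[-f['u'][1],f['u'][0]]]
for v,z in ((277,.034),(277,.035),(318,.034),(318,.035)): print(v,z,((pt('w5',240+235/3,300+v/3,z)[:2]-f['c'])@M*1e3).round(2))
print('sample',((pt('w5',240+237/3,300+88/3,.039)[:2]-f['c'])@M*1e3).round(2))
print('sample front top',((pt('w5',240+237/3,300+176/3,.039)[:2]-f['c'])@M*1e3).round(2))
```

```text
277 0.034 [58.31 -0.27]
277 0.035 [57.5  -0.27]
318 0.034 [65.45 -0.26]
318 0.035 [64.59 -0.26]
sample [25.24 -0.06]
sample front top [ 3.826e+01 -3.000e-02]
```

Ring front edge is at about 58 mm and the collar at 64.5–65, so roughly 7 mm of ring is visible and travel is about 8 mm. I need about 3 mm more, with less load on the bed.

Emit:
servo_tool --rotation '[[0, 0, -0.03], [0, 0, -0.03], [0, 0, -0.03], [0, 0, -0.03], [0, 0, -0.03], [0, 0, -0.03]]' --delta_pos '[[-0.01, -0.05, 0], [-0.01, -0.06, 0], [-0.01, -0.07, 0], [-0.01, -0.075, 0], [-0.01, -0.075, 0], [-0.01, -0.075, 0]]' --gripper '[15, 15, 15, 15, 15, 15]'

```text
t: 14.05
tcp_pos: [0.5664, 0.0689, 0.0419]
tcp_rot: [-1.42, 1.058, 1.423]
contact_force: [-11.2, -7.2, 3.3]
grip_width: 0.0252
```

```bash
python3 -c "from h import *;st()"
```

```text
t 14.05 tcp fix mm [28.95 -0.59] z 41.86 F [-12.74  -3.71] 3.3 rot [ 0.007  0.001 -0.004]
```

Run:
```python
from h import *
for _ in range(4): st(); grab('wrist','w6')
crop('w6',270,320,370,430,5)
```

```text
t 14.05 tcp fix mm [28.95 -0.59] z 41.86 F [-12.74  -3.71] 3.3 rot [ 0.007  0.001 -0.004]
t 14.1 tcp fix mm [28.94 -0.61] z 41.87 F [-12.93  -2.97] 4.35 rot [ 0.007  0.001 -0.003]
t 14.15 tcp fix mm [28.94 -0.62] z 41.84 F [-12.22  -3.63] 4.27 rot [ 0.007  0.001 -0.004]
t 14.2 tcp fix mm [28.91 -0.59] z 41.86 F [-11.34  -4.33] 4.08 rot [ 0.007  0.001 -0.004]
```

View pics/w6_c270_320.png

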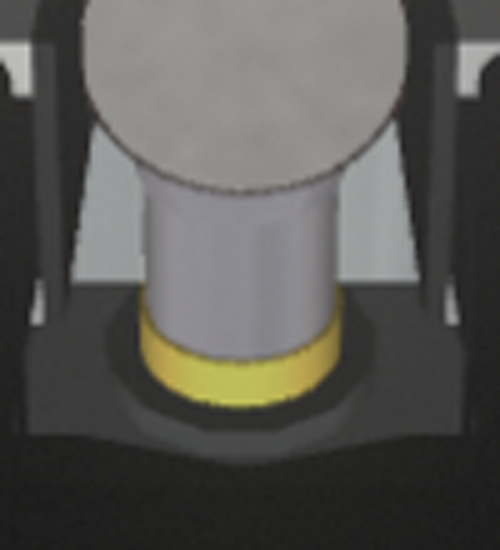

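The ring is now about 4.9 mm visible (rows 361–408 of the crop), so travel is about 10 mm. Push 0.8 mm more.

Emit:
servo_tool --rotation '[[0, 0, -0.027], [0, 0, -0.027], [0, 0, -0.027], [0, 0, -0.027], [0, 0, -0.027], [0, 0, -0.027]]' --delta_pos '[[-0.01, -0.056, 0], [-0.01, -0.06, 0], [-0.01, -0.064, 0], [-0.01, -0.064, 0], [-0.01, -0.064, 0], [-0.01, -0.064, 0]]' --gripper '[15, 15, 15, 15, 15, 15]'

```text
t: 15.0
tcp_pos: [0.5672, 0.0691, 0.0419]
tcp_rot: [-1.421, 1.057, 1.424]
contact_force: [-10.9, -6.7, 5.2]
grip_width: 0.0248
```

Run:
```python
from h import *
for _ in range(3): st(); grab('wrist','w7')
grab('top','top7');a=cv2.imread('pics/top7.png')[170:330,150:460]
w=cv2.resize(cv2.imread('pics/w7.png')[320:430,270:370],(364,400),interpolation=cv2.INTER_CUBIC)
cv2.imwrite('pics/m7.png',np.hstack([w,cv2.resize(a,(430,222)) if 0 else cv2.copyMakeBorder(cv2.resize(a,(430,222)),0,178,0,0,cv2.BORDER_CONSTANT)]))
```

```text
t 15.0 tcp fix mm [29.73 -0.61] z 41.87 F [-12.39  -3.28] 5.21 rot [ 0.01   0.002 -0.004]
t 15.05 tcp fix mm [29.71 -0.63] z 41.87 F [-12.23  -3.04] 4.4 rot [ 0.01   0.002 -0.004]
t 15.1 tcp fix mm [29.71 -0.63] z 41.86 F [-13.56  -3.25] 5.22 rot [ 0.01   0.002 -0.004]
```

Run:
```python
from h import *
f=np.load('fix.npz');M=np.c_[f['u'],[-f['u'][1],f['u'][0]]]
for n in ('w5','w6','w7'):
    i=cv2.imread(f'pics/{n}.png').astype(int)[380:420,316:322].mean(1); y=i[:,2]-i[:,0]
    t=y.max()/2; k=np.where(y>t)[0]
    e0=k[0]-(y[k[0]]-t)/(y[k[0]]-y[k[0]-1]); e1=k[-1]+(y[k[-1]]-t)/(y[k[-1]]-y[k[-1]+1])
    x=[((pt(n,318.5,380+e,.0345)[:2]-f['c'])@M*1e3)[0] for e in (e0,e1)]
    print(n,(380+e0).round(2),(380+e1).round(2),np.round(x,2),'visible',round(x[1]-x[0],2))
```

```text
w5 392.04 405.63 [57.75 64.82] visible 7.07
w6 391.8 400.81 [60.24 64.91] visible 4.67
w7 391.8 399.44 [61.02 64.97] visible 3.95
```

Visible ring is 3.95 mm of 8, which is half swallowed. The pose is steady and the sample is on the bed, so I hand in.

```bash
python3 -c "
from h import *
st(); print(manip.close_job())"
```

```text
t 15.2 tcp fix mm [29.68 -0.61] z 41.83 F [-12.81  -4.4 ] 5.16 rot [ 0.01   0.002 -0.005]
the job is handed in; nothing more can be done
None
```

The job is handed in at 15.2 s. The hexagonal sample is in the wire basket, confirmed in a picture. The round sample stands on the bed in line with the plunger, still held in the gripper and pressing the plunger.

- **Ring and travel:** in the last wrist picture 3.95 mm of the 8 mm yellow ring is visible, so about 11 mm of travel and about 9.6 N on the spring. This was measured by image code, because the limit on viewed pictures had been reached.
- **Steadiness:** the pose held to about 0.05 mm over the last readings. Tilt and yaw stayed within about 0.3°.
- **Force that disagrees:** the wrist read about 12–13 N along the push, which is more than the spring value. I put this down to friction from the roughly 5 N load on the bed plus sensor bias. It also showed about 3–4 N sideways, which I did not explain. I trusted the ring position.
- **Eyepiece and loupe:** the arm never went near them, but I did not check them again in a final picture.

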